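# Spring open a latched blade mould and fold its lid back

## Task

Open the hinged blade mould: press the thumb pads of its two front latches down together, one fingertip on each, keep both held down until the sprung lid has risen clear of the hooks, then let both spring back. Once the lid has come to rest half open, push it gently from its inner side with the fingertips, without taking hold of it, over to its rear stop so that it stays open. The blade stays lying in the mould, and nothing else on the bench is moved.

Things in the scene. Friction and masses are not known exactly. Their poses are not given: they have to be found in the camera images.
- mould: Aluminium blade mould, fixed, on a dark base plate (x -80 to 74, y +-150, 10 mm thick). Origin: centre of the plate's underside, on the bench; x from latches (front) to hinge (back), y to the left along the mould, z up; turned up to 17 deg from ahead. Lower half x +-50, y +-115, top 42 mm high; shut lid to 60 mm, its ribs to 66. Black damper drum, 34 mm across, at the right rear end, y -164.
- mould_lid (a joint): Lid angle, rad: 0 shut, grows as the front rises (lid 100 x 230 x 18 mm, 0.65 kg, hinged at the back). A damped spring lifts it once both hooks are off: past the hooks (0.16) after about 1 s, at rest at 0.75 after about 5 to 6 s. From there push it: if let go it sinks back to 0.75, but past about 1.4 it falls by its weight, damped, to the stop at 1.8 and stays.
- lid_hinge (a point): Point on the lid's hinge axis, at the middle of the mould's length, 42 mm above the bench. Axes like the mould's; the hinge axis is the mould's y.
- lid_edge (a point): Middle of the lid's lower (inner) front edge, 109 mm from the hinge axis; moves with the lid: 42 mm above the bench when shut, 117 at 0.75 rad, 151 upright. At y +-33 mm a steel keeper, 16 mm wide and 7 high, sticks out 8 mm in front of the edge.
- latch_left (a joint): Angle of the left (+y) latch, rad: 0 at rest, hook over the lid's keeper; grows as its pad is pressed down, end stop 0.45; the hook is off the keeper above 0.20. Spring return; on the pad about 2.5 N to start, 5 to 7 N at 0.3. Pivot axis along y, 58 mm in front of the mould's origin, 22 mm high.
- latch_right (a joint): The same for the right (-y) latch.
- pad_left (a point): Centre of the top of the left latch's thumb pad: ribbed steel plate 28 (x) x 30 (y) x 5 mm, 40 mm in front of the latch's pivot, 35 mm above the bench, free beneath; pressed, it goes down 10 to 15 mm and tilts. The hook, 57 mm high, stands 29 mm behind the pad's centre.
- pad_right (a point): The same for the right latch. The two pad centres are 66 mm apart along the mould's y, so fingers with 45 mm between their inner faces land on them.
- blade: White gel-coated blade, 42 x 200 x 14 mm, lying along the mould's y in the cavity of the lower half, hidden until the lid rises. Origin: centre of its underside, 35 mm above the bench.
- sanding_block: Loose cork sanding block, 60 x 112 x 33 mm, beside the mould; origin under its centre. It must stay where it is.
- spinner_shell: Loose teal domed spinner shell, 90 mm across, 16 mm high, beside the mould; origin under its centre. It must stay where it is.
- tape_brown: Loose narrow roll of brown tape, 68 mm across, 12 mm high, beside the mould; origin under its centre. It must stay where it is.
- marker: Loose purple marker pen, 134 mm long, 17 mm thick, lying in front of the latches; origin under its centre. It must stay where it is.
- hex_key: Loose black hex key, 31 x 90 x 5 mm, lying left of the latches; origin under its centre. It must stay where it is.
- screw_a: Loose M8 cap screw, standing on its head (13 mm across, 39 mm high) near the left front corner of the mould; origin under its centre. It must stay where it is.
- screw_b: Loose M8 cap screw, like the other one, standing near it; origin under its centre. It must stay where it is.

How it is judged (in metres and radians):
On the way, in this order (a step that is already met when the one before it is completed fails the run):
1. both latches are pressed down at the same time (value of joint each of latch_left, latch_right above 0.22 rad), for 0.1 s.
2. both are still held down when the lid has risen clear of the hooks (lid above 0.16 rad) (all of step 1 and value of joint mould_lid above 0.16 rad), for 0.1 s.
3. both latches are let go and the lid has come up to its half-open rest (above 0.68 rad) (value of joint each of latch_left, latch_right below 0.06 rad and value of joint mould_lid above 0.68 rad), for 0.1 s.
At the end, for the whole second after the job is handed in: The lid lies back at its rear stop (above 1.7 rad) and at rest, both latches have sprung back (below 0.06 rad) and the blade lies in the cavity (its origin within 42 mm of the mould's; 35 mm as found) (value of joint mould_lid above 1.7 rad and value of joint each of latch_left, latch_right below 0.06 rad and distance between blade and mould below 0.042 m and linear speed of blade below 0.02 m/s and velocity of joint mould_lid below 0.1 rad/s); the robot touches nothing.
It fails at once if the blade is moved in the mould or lifted (more than 6 mm) (distance of blade from where it was at the start of the episode above 0.006 m).
It fails at once if the fingers touch the lid's outer side (more than 2 N): it is gripped or pulled instead of pushed (contact force between the fingers and mould_lid_c9 above 2 N or contact force between the fingers and mould_lid_c10 above 2 N or contact force between the fingers and mould_lid_c11 above 2 N).
It fails at once if the lid is flung (faster than 2.5 rad/s) (velocity of joint mould_lid above 2.5 rad/s).
It fails at once if something else on the bench is moved more than 15 mm or lifted (distance of any of sanding_block, spinner_shell, tape_brown, marker, hex_key, screw_a, screw_b from where it was at the start of the episode above 0.015 m).
It also fails if it takes over 51 s, if anything falls off the work surface, if the arm or the gripper's body presses on something with over 40 N, if the wrist force passes 120 N, or if a joint passes its speed limit or range.

## Robot

A 6-joint arm with a two-finger parallel gripper is mounted at the origin on the work surface; the furniture and walls round the work are solid. World frame = base frame: x ahead of the robot, y to its left, z up, the work surface at z = 0. Lengths are in m, angles in degrees, forces in N, time in s.
With the tool pointing down it reaches from about 0.35 to 0.875 m from the base axis. Payload 4.2 kg.
Tool frame: the origin (TCP) lies on the front face of the gripper's body, between the roots of the fingers; the fingertips stand finger_overhang ahead of it and the grasp point (between the pads) lies 51 mm ahead of it (finger_overhang is the distance from the TCP to the fingertips, in m); z points along the fingers, y is the line along which they close (so a half turn about z gives the same grasp; the last joint's range is limited). The gripper opens to 87 mm and grips with 3 to 60 N. Pads are 19 mm wide; open, the fingers measure 117 mm over their backs; the gripper's body (75 mm by 190 mm) begins 51 mm behind the grasp point.
Start: joints at [88.843, 22.042, 0.453, 0, -68.411, -14.817], TCP at [0.172, 0.601, 0.292] pointing down, gripper open.
Joint ranges: [-179.83, 179.83], [-69.29, 118.12], [-61.27, 80.66], [-181.25, 117.63], [-171.15, -9.14], [-177.46, 177.46]. Speed limits (degrees/s): [159.86, 159.86, 180, 180, 180, 180].

## Interface

Orientations are given as a 3x3 rotation matrix whose columns are the frame's x, y, z axes.
In Python, from station import sense, capture, camera_model, finish_job, finger_overhang gives the robot as it stands. The module is installed in compiled form; this text tells all that it offers.
- The arm moves only by the tool jog_arm, never from a script. Its argument "rows" is a list that holds one entry, the list of rows, each a list of 4 numbers: the shift along the tool's x, y, z in m, then the turn about the tool's z in rad. A call has 1 to 20 rows; each row shifts and turns the commanded pose from where the row before left it, along the tool's axes as they then stand; what a row does not reach is not made up. A row lasts 1/8 s, in which the tool goes at most 62.5 mm and 10.7 degrees, less where a joint would pass 70% of its speed; a pose out of reach is approached as far as the arm can. A call is refused whole if a number of a shift passes 0.0625 or a number of a turn 0.188, either way. A call with a gripper value outside its range is refused whole. "claw" is the opening, from 0 (shut) to 1 (fully open), set as the call begins (left out, the last holds). The fingers move at their own pace and stop on an object; the grip force is fixed at half the most. Time passes only in rows, so rows that do not move let the fingers close. It gives the time, the measured TCP pose, the force, the opening and the grip force at its end, in the units of the state.
- sense(): the state, without advancing time (a new reading comes with each control period).
- capture(name): name is "side" or "top"; returns the picture (384x512x3 uint8, red, green, blue); there is no depth.
- camera_model(name): a dict with "fovy" (degrees; the focal length in pixels is half the picture's height over the tangent of half this angle, whatever the lens; pixels are square), "cx", "cy" (the principal point, pixels), "k1" (the pictures are not rectified: a ray, as slopes to the right and down, at radius r is drawn at 1 + k1 r^2 times it, then the intrinsics apply), "eye" and "rotation" of the camera in the world. Camera axes: x right, y down, z forward; pixel columns grow to the right and rows downward; lengths in m; the calibration is good to about 2 mm. A picture is of the moment at which its call begins. camera_model takes no time and is no camera call.
- finish_job(): hands the job in; it is judged then, once.
The state is a dict: "time_s": time; "joints": joint angles; "joint_velocities": joint speeds; "effort": joint torques, N m; "tcp_pos": TCP position; "ee_rot": TCP orientation; "wrist_force": force on the tool from outside, world axes, zero at the start; "moment": the same for the moment, N m; "gripper_width": opening from 0.0 (shut) to 1.0 (fully open); "gripper_force": force on a finger pad.
Only numpy, scipy, OpenCV 4.12 (cv2) and the standard library are available. Lean on these libraries where they do the work, as an engineer would, in place of code of your own. Each camera call takes 0.05 s, during which the arm holds its last target. There are 200 camera calls.

## Working session

There is one attempt and no reset: what is moved stays moved. The work goes in short steps, Python scripts to look and compute and a tool call to move; the robot and the scene stay as the last step left them, time stands still between calls to the robot, and variables do not carry over. Pictures are saved under pics/ and viewed, at most 12 in all, crops included, and the job is handed in when it is done.

Besides the shell and the picture viewer there is one more tool, called after "Emit:" in YAML: its name, and indented under it one key for each argument. jog_arm: Moves the arm, as the interface text tells. Its arguments: {"type":"object","properties":{"rows":{"type":"array"},"claw":{"type":"number"}},"required":["rows"]}

```bash
mkdir -p pics
cat > h.py <<'E'
import numpy as np, cv2
from station import *
def K(n):
    m=camera_model(n); f=192/np.tan(np.radians(m['fovy']/2)); return m,f
def ray(n,u,v):
    m,f=K(n); d=np.array([(u-m['cx'])/f,(v-m['cy'])/f]); p=d.copy()
    for _ in range(30): p=d/(1+m['k1']*(p@p))
    return np.array(m['eye']),np.array(m['rotation'])@np.array([p[0],p[1],1])
def onz(n,u,v,z):
    e,d=ray(n,u,v); return e+d*(z-e[2])/d[2]
def proj(n,P):
    m,f=K(n); c=np.array(m['rotation']).T@(np.array(P)-m['eye']); p=c[:2]/c[2]; p=p*(1+m['k1']*(p@p)); return p*f+[m['cx'],m['cy']]
E
python3 - <<'E'
from h import *
for n in('top','side'):
    a=capture(n); cv2.imwrite(f'pics/{n}0.png',cv2.resize(a[:,:,::-1],(800,600),interpolation=cv2.INTER_CUBIC)); cv2.imwrite(f'pics/{n}_raw.png',a[:,:,::-1]); m=camera_model(n); print(n,m)
print(sense(),finger_overhang)
E
```

```text
top {'fovy': 51.522044262129896, 'cx': 256.52860428180253, 'cy': 196.61869149891194, 'k1': -0.055655778089248126, 'eye': array([ 0.29221767, -0.09351089,  1.16916467]), 'rotation': array([[ 0.08000499, -0.97424002,  0.21084491],
       [-0.99679014, -0.07757114,  0.01980258],
       [-0.00293699, -0.21175244, -0.97731892]])}
side {'fovy': 52.90614076263372, 'cx': 257.8918500883402, 'cy': 194.0138063181503, 'k1': -0.058998699984661424, 'eye': array([0.55060226, 0.73604956, 0.46477699]), 'rotation': array([[-0.9996494 ,  0.0154783 , -0.02148262],
       [ 0.02613458,  0.44655363, -0.89437511],
       [-0.00425026, -0.89462298, -0.44680158]])}
{'time_s': 0.1, 'joints': array([ 8.88445628e+01,  2.20883257e+01,  3.87363509e-01, -2.49639607e-02,
       -6.84113771e+01, -1.48162953e+01]), 'joint_velocities': array([-0.01017111, -0.1909804 ,  0.20332101,  0.07290821,  0.03524701,
        0.09119209]), 'effort': array([-5.70634020e-04, -3.91691566e+01,  1.87935412e+01,  4.23191205e+00,
        1.34942721e-02, -7.34186165e-05]), 'tcp_pos': array([0.17184787, 0.6004948 , 0.29124734]), 'ee_rot': array([[ 9.61353358e-01, -2.75317132e-01, -4.44592439e-04],
       [-2.75317469e-01, -9.61351383e-01, -1.95208919e-03],
       [ 1.10034041e-04,  1.99905156e-03, -9.99997996e-01]]), 'wrist_force': array([-0.39696278, -0.59126179, -0.11391498]), 'moment': array([-0.03656846,  0.00106548, -0.01416388]), 'gripper_force': 0.0, 'gripper_width': 1.0009631600299795} 0.0697
```

View pics/top0.png

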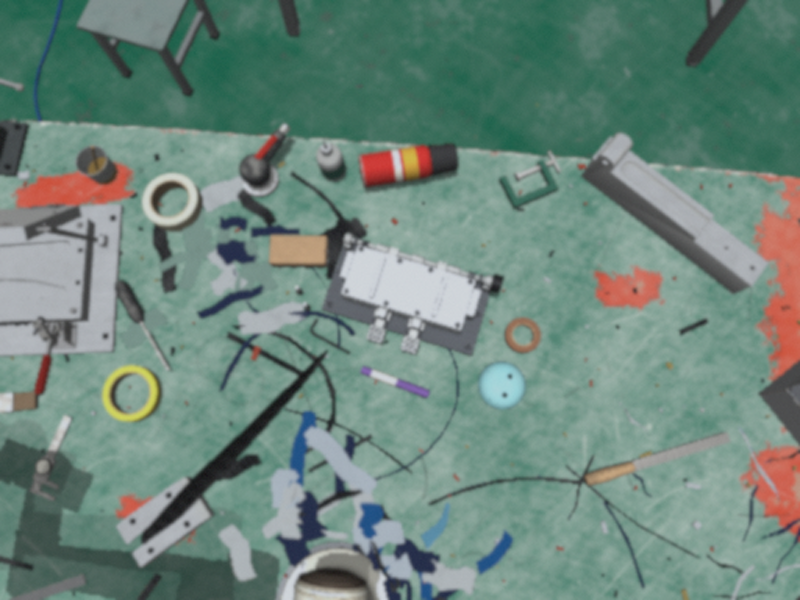

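View pics/side0.png

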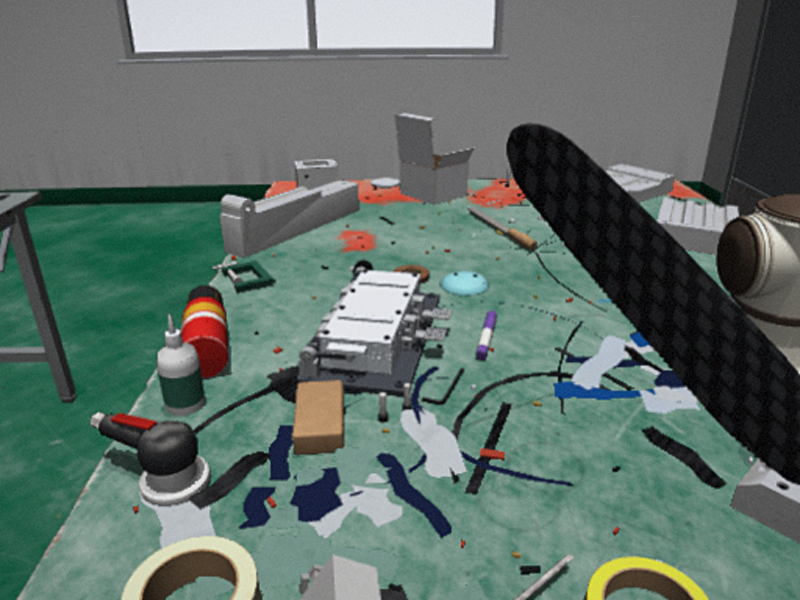

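Run:
```python
from h import *
a=cv2.imread('pics/top_raw.png')[135:265,140:350]; cv2.imwrite('pics/topc.png',cv2.resize(a,None,fx=3.8,fy=3.8,interpolation=cv2.INTER_CUBIC))
a=cv2.imread('pics/side_raw.png')[160:280,180:330]; cv2.imwrite('pics/sidec.png',cv2.resize(a,None,fx=5,fy=5,interpolation=cv2.INTER_CUBIC))
print(proj('top',[.172,.6,.29])*1.5625,proj('top',[0,0,0])*1.5625,proj('side',[.172,.6,.29])*1.5625)
```

```text
[-89.52231093 482.40388123] [336.75523024 604.48615947] [1270.57627137  510.42466993]
```

View pics/topc.png

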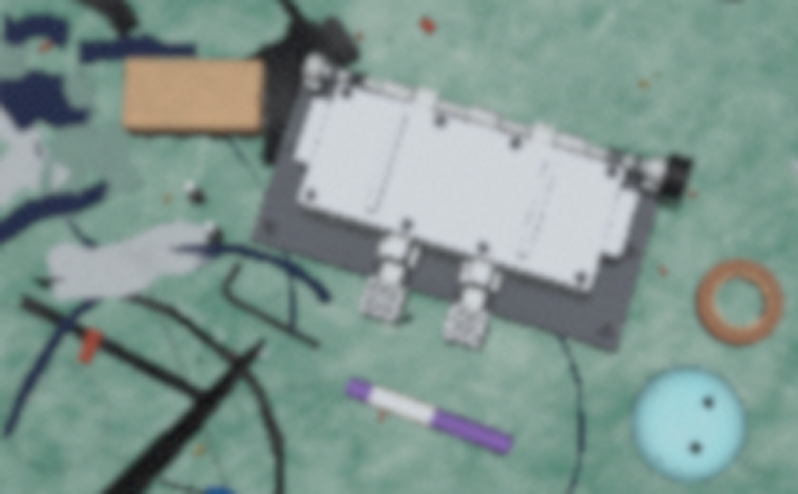

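View pics/sidec.png

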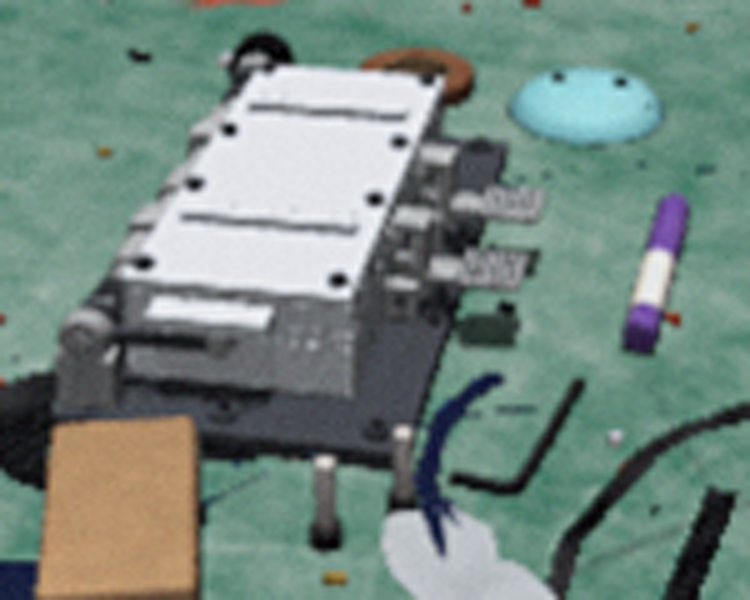

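```bash
cat >> h.py <<'E'
def tc(x,y): return x/3.8+140-.37,y/3.8+135-.37
def sc(x,y): return x/5+180-.4,y/5+160-.4
def tri(a,b):
    (e1,d1),(e2,d2)=ray('top',*a),ray('side',*b); A=np.stack([d1,-d2],1); t=np.linalg.lstsq(A,e2-e1,rcond=None)[0]
    p,q=e1+d1*t[0],e2+d2*t[1]; return (p+q)/2,np.linalg.norm(p-q)
E
python3 - <<'E'
from h import *
np.set_printoptions(precision=4,suppress=True)
o=lambda n,p,z: print(n,onz('top',*tc(*p),z))
def s(n,p,z): print('  side',n,onz('side',*sc(*p),z))
o('FL',(252,240),.01);o('FR',(613,351),.01)
pl=onz('top',*tc(384,299),.035);pr=onz('top',*tc(466,327),.035)
print(pl,pr,np.linalg.norm(pl-pr))
s('pl',(495,267),.035); s('pr',(512,204),.035)
lf=onz('top',*tc(300,205),.06);rf=onz('top',*tc(590,292),.06); print('lidfront',lf,rf,np.linalg.norm(lf-rf),np.degrees(np.arctan2(*(lf-rf)[:2])))
s('lidL',(350,298),.06); s('lidR',(440,75),.06)
d=lf-rf; y=d/np.linalg.norm(d); x=np.array([y[1],-y[0],0]); 
print('x',x,'origin from lid',(lf+rf)/2+x*.05,'from pads',(pl+pr)/2+x*.098)
o('markerL',(352,388),.008);o('markerR',(506,444),.008); o('hex',(318,345),.003); o('hex2',(230,290),.003)
print('prop tip',tri((322/1.5625,355/1.5625),(528/1.5625,128/1.5625)))
print('prop tip',tri((322/1.5625,355/1.5625),(512/1.5625,150/1.5625)))
for z in (0,.2,.4): print(z,onz('top',150/1.5625,535/1.5625,z))
print(camera_model('side')['eye'])
E
```

```text
FL [0.5268 0.0801 0.01  ]
FR [ 0.4617 -0.2073  0.01  ]
[ 0.484  -0.0288  0.035 ] [ 0.4675 -0.0927  0.035 ] 0.0659455342059633
  side pl [ 0.4855 -0.0262  0.035 ]
  side pr [ 0.4727 -0.0878  0.035 ]
lidfront [0.5464 0.0393 0.06  ] [ 0.4972 -0.1827  0.06  ] 0.2274287637463442 12.478387936450705
  side lidL [0.5514 0.0423 0.06  ]
  side lidR [ 0.5028 -0.1867  0.06  ]
x [ 0.9764 -0.2161  0.    ] origin from lid [ 0.5706 -0.0825  0.06  ] from pads [ 0.5715 -0.0819  0.035 ]
markerL [ 0.4174 -0.0088  0.008 ]
markerR [ 0.3841 -0.1301  0.008 ]
hex [0.4492 0.021  0.003 ]
hex2 [0.4869 0.0941 0.003 ]
prop tip (array([0.3924, 0.0255, 0.336 ]), np.float64(0.010785793564506875))
prop tip (array([0.4026, 0.0276, 0.31  ]), np.float64(0.003327552503462618))
0 [0.087  0.3498 0.    ]
0.2 [0.1221 0.274  0.2   ]
0.4 [0.1572 0.1982 0.4   ]
[0.5506 0.736  0.4648]
```

Emit:
jog_arm:
  rows:
    - [[0,0,-0.048,0],[0,0,-0.048,0],[0,0,-0.048,0],[0,0,-0.046,0],[0.0498,0.0239,0,0],[0.0498,0.0239,0,0],[0.0498,0.0239,0,0],[0.0498,0.0239,0,0],[0.0498,0.0239,0,0],[0.0498,0.0239,0,0],[0.0176,0.0407,0,0],[0.0176,0.0407,0,0],[0.0176,0.0407,0,0],[0.0176,0.0407,0,0],[0.0176,0.0407,0,0],[0.0176,0.0407,0,0],[0.0176,0.0407,0,0],[0.0176,0.0407,0,0],[0.0176,0.0407,0,0],[0.0176,0.0407,0,0]]
  claw: 0.54

```text
time_s: 2.6
tcp_pos: [0.4767, -0.0604, 0.4819]
ee_rot: [[0.961, -0.275, -0.001], [-0.275, -0.961, 0.0], [-0.001, -0.0, -1.0]]
wrist_force: [1.1, 0.1, -0.2]
gripper_width: 0.539
gripper_force: 0.0
```

Emit:
jog_arm:
  rows:
    - [[-0.002,-0.001,0.03,-0.058],[0,0,0.035,0],[0,0,0.035,0],[0,0,0.035,0],[0,0,0.035,0],[0,0,0.035,0],[0,0,0.035,0],[0,0,0.035,0],[0,0,0.035,0],[0,0,0.015,0],[0,0,0,0],[0,0,0,0]]

```text
time_s: 4.1
tcp_pos: [0.4758, -0.0574, 0.1579]
ee_rot: [[0.976, -0.219, 0.001], [-0.219, -0.976, 0.0], [0.001, -0.0, -1.0]]
wrist_force: [0.0, -0.3, 0.0]
gripper_width: 0.539
gripper_force: 0.0
```

```bash
cat >> h.py <<'E'
def shot(tag,tbox=(200,170,80,60),sbox=(230,140,160,120)):
    T=capture('top');S=capture('side'); o=[]
    for a,(x,y,w,h) in((T,tbox),(S,sbox)):
        o.append(cv2.resize(a[y:y+h,x:x+w,::-1],(400,int(400*h/w)),interpolation=cv2.INTER_CUBIC))
    cv2.imwrite(f'pics/{tag}.png',np.hstack(o))
E
python3 - <<'E'
from h import *
shot('p1',(180,140,160,120),(230,140,160,120))
E
```

```text
(no output)
```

View pics/p1.png

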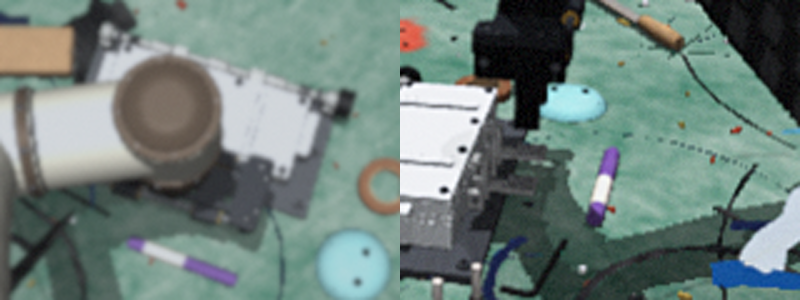

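Run:
```python
from h import *
print(sense()['tcp_pos'])
print(proj('side',[.4826,-.0266,.088]), proj('side',[.4826+.017*.2161,-.0266+.017*.976,.088]))
for P in ([.484,-.0288,.035],[.4675,-.0927,.035],[.4845,-.0262,.035],[.471,-.0902,.035]):
  u=proj('side',P); print('crop px',400+(u[0]-230)*2.5,(u[1]-140)*2.5, 'top',proj('top',P))
```

```text
[ 0.47586598 -0.05735099  0.1581906 ]
[280.37639878 191.95632847] [279.2846765  195.36116255]
crop px 522.9401548117564 181.09549684922405 top [240.67857755 213.32360286]
crop px 534.9598364560873 148.56824819630987 top [262.27471777 220.69615101]
crop px 522.6059613718501 182.5060904628305 top [239.79848167 213.08301055]
crop px 531.5727973478281 149.81252709106656 top [261.50325441 219.42950699]
```

Emit:
jog_arm:
  rows:
    - [[-0.001,0.0017,0.012,0],[0,0,0.012,0],[0,0,0.012,0],[0,0,0.012,0],[0,0,0.004,0],[0,0,0.004,0],[0,0,0.003,0]]

```text
time_s: 5.08
tcp_pos: [0.472, -0.0589, 0.0982]
ee_rot: [[0.976, -0.219, -0.005], [-0.219, -0.976, -0.0], [-0.005, 0.001, -1.0]]
wrist_force: [-6.2, 3.8, 9.3]
gripper_width: 0.538
gripper_force: 5.3
```

Emit:
jog_arm:
  rows:
    - [[0,0,0.002,0],[0,0,0.002,0],[0,0,0.002,0],[0,0,0.001,0]]

```text
time_s: 5.58
tcp_pos: [0.4715, -0.0588, 0.0914]
ee_rot: [[0.976, -0.219, -0.006], [-0.219, -0.976, -0.0], [-0.005, 0.002, -1.0]]
wrist_force: [-8.0, 4.6, 10.0]
gripper_width: 0.538
gripper_force: 6.2
```

Run:
```python
from h import *
s=sense();print(s['tcp_pos'],s['wrist_force'],s['moment'])
shot('p2',(180,140,160,120),(230,140,120,90))
```

```text
[ 0.47153709 -0.05881608  0.09139161] [-7.99338422  4.62031072  9.9799889 ] [1.32111573 2.18055974 0.07461515]
```

View pics/p2.png

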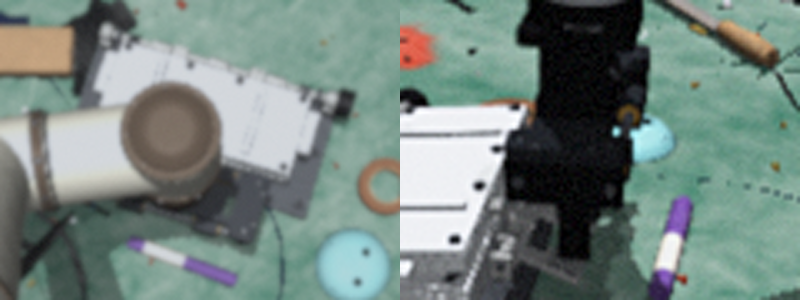

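Emit:
jog_arm:
  rows:
    - [[0,0,0.001,0],[0,0,0,0],[0,0,0,0],[0,0,0,0],[0,0,0,0],[0,0,0,0],[0,0,0,0],[0,0,0,0]]

```text
time_s: 6.68
tcp_pos: [0.4715, -0.0588, 0.0905]
ee_rot: [[0.976, -0.219, -0.006], [-0.219, -0.976, -0.0], [-0.005, 0.002, -1.0]]
wrist_force: [-7.3, 4.2, 10.8]
gripper_width: 0.54
gripper_force: 6.3
```

Run:
```python
from h import *
s=sense();print(s['tcp_pos'],s['wrist_force'],s['moment'])
shot('p3',(180,140,160,120),(210,140,120,90))
```

```text
[ 0.47154494 -0.05882155  0.09053679] [-7.25329093  4.1888634  10.78976932] [1.31669108e+00 2.17484658e+00 1.85136049e-03]
```

View pics/p3.png

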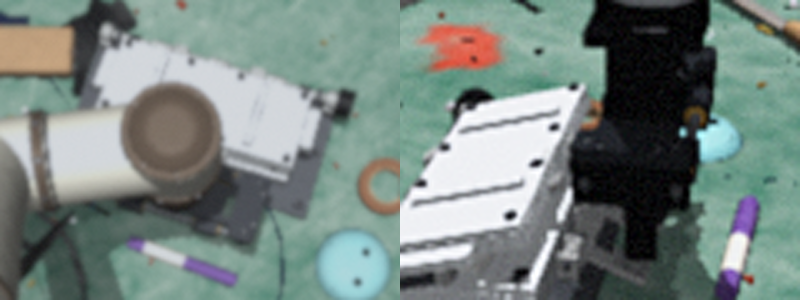

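Emit:
jog_arm:
  rows:
    - [[0,0,0,0],[0,0,0,0],[0,0,0,0],[0,0,0,0],[0,0,0,0],[0,0,0,0],[0,0,0,0],[0,0,0,0],[0,0,0,0],[0,0,0,0],[0,0,0,0],[0,0,0,0]]

```text
time_s: 8.28
tcp_pos: [0.4716, -0.0588, 0.0905]
ee_rot: [[0.976, -0.22, -0.006], [-0.22, -0.976, -0.0], [-0.005, 0.002, -1.0]]
wrist_force: [-7.3, 3.7, 10.1]
gripper_width: 0.542
gripper_force: 6.3
```

Run:
```python
from h import *
s=sense();print(s['tcp_pos'],s['wrist_force'],s['moment'])
shot('p4',(180,140,160,120),(210,140,120,90))
```

```text
[ 0.47156108 -0.05882789  0.09052511] [-7.2945868   3.68834089 10.08866293] [ 1.27146447  2.07190717 -0.0320285 ]
```

View pics/p4.png

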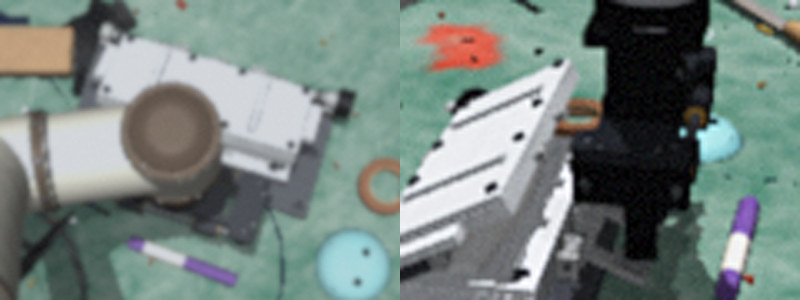

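Emit:
jog_arm:
  rows:
    - [[0,0,-0.005,0],[0,0,-0.01,0],[-0.005,0,-0.015,0],[-0.005,0,-0.02,0],[0,0,-0.02,0],[0,0,-0.015,0],[0,0,0,0],[0,0,0,0]]

```text
time_s: 9.38
tcp_pos: [0.4638, -0.0567, 0.1749]
ee_rot: [[0.976, -0.219, -0.001], [-0.219, -0.976, 0.0], [-0.001, 0.0, -1.0]]
wrist_force: [-0.5, -0.8, -0.3]
gripper_width: 0.542
gripper_force: 0.0
```

Emit:
jog_arm:
  rows:
    - [[0,0,0,0],[0,0,0,0],[0,0,0,0],[0,0,0,0],[0,0,0,0],[0,0,0,0],[0,0,0,0],[0,0,0,0],[0,0,0,0],[0,0,0,0],[0,0,0,0],[0,0,0,0],[0,0,0,0],[0,0,0,0],[0,0,0,0],[0,0,0,0],[0,0,0,0],[0,0,0,0],[0,0,0,0],[0,0,0,0]]
  claw: 0.0

```text
time_s: 11.88
tcp_pos: [0.4642, -0.0567, 0.1753]
ee_rot: [[0.976, -0.219, 0.0], [-0.219, -0.976, 0.0], [0.0, -0.0, -1.0]]
wrist_force: [0.2, 0.0, 0.5]
gripper_width: 0.004
gripper_force: 0.0
```

Emit:
jog_arm:
  rows:
    - [[0,0,0,0],[0,0,0,0],[0,0,0,0],[0,0,0,0],[0,0,0,0],[0,0,0,0],[0,0,0,0],[0,0,0,0],[0,0,0,0],[0,0,0,0],[0,0,0,0],[0,0,0,0],[0,0,0,0],[0,0,0,0]]

```text
time_s: 13.62
tcp_pos: [0.4642, -0.0567, 0.1752]
ee_rot: [[0.976, -0.219, -0.0], [-0.219, -0.976, -0.0], [-0.0, 0.0, -1.0]]
wrist_force: [0.2, 0.1, 0.3]
gripper_width: 0.006
gripper_force: 0.0
```

Run:
```python
from h import *
s=sense();print(s['tcp_pos'],s['wrist_force'],s['time_s'])
shot('p5',(180,140,160,120),(190,110,160,120))
th=np.radians(-12.6);c,sn=np.cos(th),np.sin(th);O=np.array([.572,-.0815,0])
R=np.array([[c,-sn,0],[sn,c,0],[0,0,1]])
print('tcp in mould',R.T@(s['tcp_pos']-O))
for t in(.6,.68,.75,.85):
  for y in(.115,-.115):
    P=O+R@[.059-.109*np.cos(t),y,.042+.109*np.sin(t)]; u=proj('side',P); print(t,y,400+(u[0]-190)*2.5,(u[1]-110)*2.5)
```

```text
[ 0.46421946 -0.05668521  0.1752459 ] [0.18651943 0.07711578 0.2974064 ] 13.625
tcp in mould [-0.11059802  0.00070557  0.1752459 ]
0.6 0.115 529.242130917055 224.1145148584024
0.6 -0.115 580.766700898252 122.61831263737484
0.68 0.115 522.8035605154408 215.92635618001495
0.68 -0.115 575.7632887266242 115.88816087389127
0.75 0.115 516.6189432189287 209.07436018835668
0.75 -0.115 570.9396134966864 110.27776852610224
0.85 0.115 506.9600437688738 199.87801293509264
0.85 -0.115 563.3790585637762 102.78128679123284
```

View pics/p5.png

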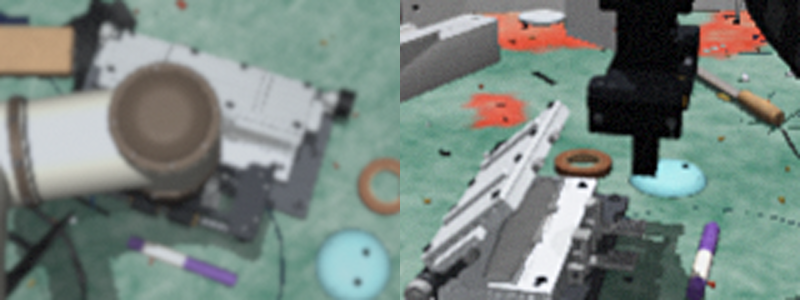

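Emit:
jog_arm:
  rows:
    - [[0.012,0,0,0],[0.012,0,0,0],[0.012,0,0,0],[0.012,0,0,0],[0.012,0,0,0],[0.01,0,0,0],[0.005,0,0,0],[0.005,0,0,0],[0.005,0,0,0],[0.005,0,0,0],[0.005,0,0,0],[0.005,0,0,0]]

```text
time_s: 15.22
tcp_pos: [0.5561, -0.0786, 0.1758]
ee_rot: [[0.975, -0.219, -0.015], [-0.22, -0.976, -0.0], [-0.015, 0.004, -1.0]]
wrist_force: [-21.0, 9.6, 25.2]
gripper_width: 0.007
gripper_force: 17.8
```

Run:
```python
from h import *
s=sense();print(s['tcp_pos'],s['wrist_force'],s['time_s'])
shot('p6',(180,140,160,120),(190,110,160,120))
```

```text
[ 0.55606144 -0.0785517   0.17584542] [-20.99575904   9.64971418  25.24697989] 15.225
```

View pics/p6.png

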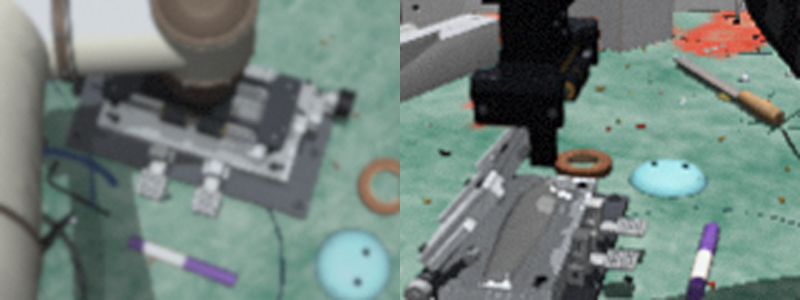

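Emit:
jog_arm:
  rows:
    - [[0.001,0,-0.004,0],[0.004,0,-0.0035,0],[0.0044,0,-0.003,0],[0.0045,0,-0.003,0],[0.0046,0,-0.0025,0],[0.0047,0,-0.0022,0]]

```text
time_s: 16.08
tcp_pos: [0.5842, -0.0844, 0.1937]
ee_rot: [[0.976, -0.219, -0.001], [-0.219, -0.976, -0.001], [-0.001, 0.001, -1.0]]
wrist_force: [-3.6, -4.0, 2.1]
gripper_width: 0.006
gripper_force: 4.7
```

Emit:
jog_arm:
  rows:
    - [[0.0048,0,-0.0018,0],[0.0048,0,-0.0015,0],[0.0048,0,-0.0013,0],[0.0048,0,-0.001,0],[0.0048,0,-0.0008,0],[0.0048,0,-0.0006,0],[0.004,0,-0.0004,0],[0.002,0,0,0],[0,0,0,0],[0,0,0,0],[0,0,0,0],[0,0,0,0]]

```text
time_s: 17.58
tcp_pos: [0.6183, -0.0913, 0.2009]
ee_rot: [[0.976, -0.219, 0.0], [-0.219, -0.976, -0.0], [0.0, -0.0, -1.0]]
wrist_force: [-0.7, 0.2, -0.5]
gripper_width: 0.003
gripper_force: 0.0
```

Emit:
jog_arm:
  rows:
    - [[-0.01,0,0,0],[-0.02,0,-0.005,0],[-0.02,0,-0.01,0],[-0.02,0,-0.02,0],[-0.02,0,-0.03,0],[-0.01,0,-0.03,0],[0,0,-0.03,0],[0,0,-0.03,0],[0,0,0,0],[0,0,0,0],[0,0,0,0],[0,0,0,0],[0,0,0,0],[0,0,0,0],[0,0,0,0],[0,0,0,0],[0,0,0,0],[0,0,0,0],[0,0,0,0],[0,0,0,0]]

```text
time_s: 20.08
tcp_pos: [0.5208, -0.0694, 0.3559]
ee_rot: [[0.976, -0.219, -0.0], [-0.219, -0.976, -0.0], [-0.0, 0.0, -1.0]]
wrist_force: [0.1, 0.5, 0.5]
gripper_width: 0.006
gripper_force: 0.0
```

Run:
```python
from h import *
s=sense();print(s['tcp_pos'],s['wrist_force'],s['time_s'])
shot('p7',(180,140,160,120),(190,110,160,120))
```

```text
[ 0.52080461 -0.06940065  0.35585631] [0.06024398 0.47226542 0.45348225] 20.075
```

View pics/p7.png

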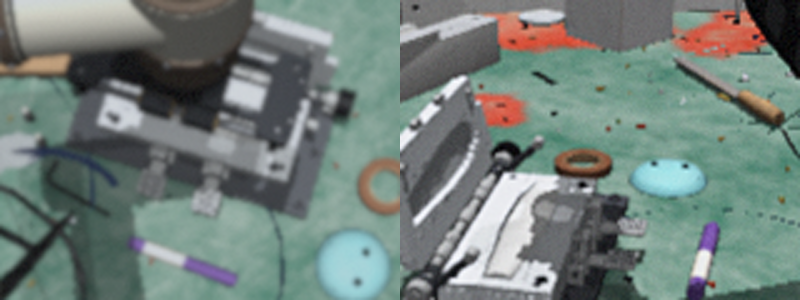

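Emit:
jog_arm:
  rows:
    - [[0,0,0,0],[0,0,0,0],[0,0,0,0],[0,0,0,0],[0,0,0,0],[0,0,0,0],[0,0,0,0],[0,0,0,0],[0,0,0,0],[0,0,0,0],[0,0,0,0],[0,0,0,0],[0,0,0,0],[0,0,0,0],[0,0,0,0],[0,0,0,0],[0,0,0,0],[0,0,0,0],[0,0,0,0],[0,0,0,0]]

```text
time_s: 22.68
tcp_pos: [0.5208, -0.0694, 0.3559]
ee_rot: [[0.976, -0.219, 0.0], [-0.219, -0.976, -0.0], [0.0, 0.0, -1.0]]
wrist_force: [0.4, -0.7, 0.2]
gripper_width: 0.004
gripper_force: 0.0
```

Emit:
jog_arm:
  rows:
    - [[0,0,0,0],[0,0,0,0],[0,0,0,0],[0,0,0,0],[0,0,0,0],[0,0,0,0],[0,0,0,0],[0,0,0,0],[0,0,0,0],[0,0,0,0],[0,0,0,0],[0,0,0,0],[0,0,0,0],[0,0,0,0],[0,0,0,0],[0,0,0,0],[0,0,0,0],[0,0,0,0],[0,0,0,0],[0,0,0,0]]

```text
time_s: 25.18
tcp_pos: [0.5208, -0.0694, 0.3559]
ee_rot: [[0.976, -0.219, 0.0], [-0.219, -0.976, -0.0], [0.0, 0.0, -1.0]]
wrist_force: [0.3, -0.2, -0.3]
gripper_width: 0.005
gripper_force: 0.0
```

Run:
```python
from h import *
shot('p8',(180,140,160,120),(150,110,160,120))
th=np.radians(-12.6);c,sn=np.cos(th),np.sin(th);O=np.array([.572,-.0815,0])
R=np.array([[c,-sn,0],[sn,c,0],[0,0,1]])
for t in(1.5,1.6,1.7,1.8):
  for y in(.115,-.115):
    P=O+R@[.059-.109*np.cos(t),y,.042+.109*np.sin(t)]; u=proj('side',P); print(t,y,400+(u[0]-150)*2.5,(u[1]-110)*2.5)
```

```text
1.5 0.115 528.8918859996318 163.65341470148664
1.5 -0.115 601.3730447497478 74.00296068962035
1.6 0.115 516.0655219978187 162.41573442370054
1.6 -0.115 591.0277545798049 73.18920692145689
1.7 0.115 503.45235182452626 162.41549614806024
1.7 -0.115 580.800533298544 73.3999308962148
1.8 0.115 491.19846589185215 163.64098533849324
1.8 -0.115 570.8066619086765 74.62528707401205
```

View pics/p8.png

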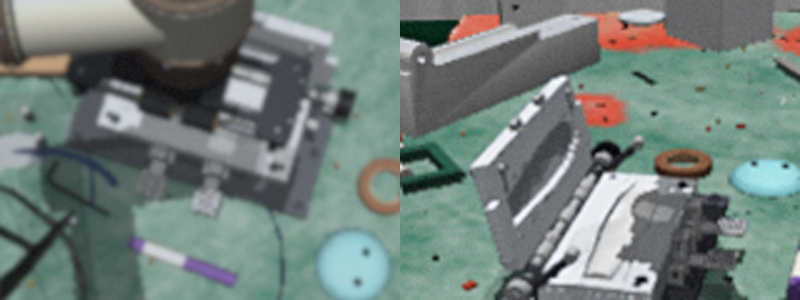

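```bash
python3 -c "
from station import *
print(finish_job())"
```

```text
the job is handed in; nothing more can be done
None
```

The mould is open and the job is handed in (no verdict was returned): in the last picture the lid lies at its rear stop, about 1.8 rad, with both latches sprung back, the blade in the cavity, the arm clear and no bench item visibly moved.

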